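# Pry open the sample case and hold the glass cell in the oil tester's beam

## Task

Slide the palette knife's blade under the overhanging lip of the sample case and lever the lid open until it stands about upright or farther by itself, without touching the lid with the hand, then leave the knife lying flat on the counter. Take the glass cell out of the case by its two frosted sides only, never touching the clear glass and keeping it upright, and hold it still and square between the lamp and the sensor of the oil tester so that the beam passes through the middle of its clear windows, resting on nothing and touching nothing but the gripper. Finish while holding it there, with the other things on the counter left in place.

Things in the scene. Friction and masses are not known exactly. Their poses are not given: they have to be found in the camera images.
- case: grey open-topped plastic box, fixed to the counter, 140 (x) x 160 (y) x 64 mm high, walls and floor 4 mm thick; origin at the centre of its underside. Its +x side carries the lid's hinge, its -x side is the front, above which the lid's lip stands out. The glass cell stands inside on the floor.
- lid (a joint): hinge angle of the case's lid, rad: 0 shut, grows as it opens upward, stop at 1.9; starts at 0 to 0.05. White frame round a clear pane, 161 mm from hinge to lip edge, 168 wide, 5 thick, 0.12 kg. Shut, its underside is 64 mm above the counter and its lip stands 20 mm out beyond the case's front wall. Stiff hinge (friction about 0.14 N m): the lid stays at any angle where it is left.
- lid_lip (a point): middle of the lid's front edge, on its underside; moves with the lid
- lid_hinge (a point): middle of the lid's hinge line (which runs along the case's y axis), 70 mm along the case's +x from the case's centre, 64 mm above the counter, level with the underside of the shut lid
- knife: loose palette knife lying on the counter, 0.09 kg: dark wooden handle 100 long (x -100 to 0) x 18 wide x 16 mm high; steel blade 20 wide, 3 thick, from the handle to x = +100 mm, at 6 to 9 mm height. Origin on the underside where handle meets blade, x towards the tip, z up. Balances about 11 mm behind the origin.
- knife_tip (a point): end of the knife's blade, at mid thickness
- cell: loose sealed glass cell, 0.065 kg, upright in the case: 28 (x, between clear windows) x 22 (y, between frosted sides) x 48 mm high, plus a black stopper 20 x 12 x 8 on top; origin under its centre, z up. The whitish frosted plates at +y and -y are 24 wide, 48 high. Windows face roughly the case's front and hinge. Inner case walls are 40 mm or more from its centre.
- cell_glass: the clear glass core of the cell, 28 (x) x 16 (y) x 48 mm, whose windows face the cell's +x and -x and stand out 2 mm beyond the frosted plates' edges; the fingers must not touch it; same origin as the cell
- cell_window (a point): centre of the cell's glass, 24 mm above its underside
- tester: oil tester fixed to the counter: grey base 170 (x) x 100 (y) x 20 mm high, two white heads 36 (x) x 50 (y), tops 102 above the counter, lamp at -x, sensor at +x, 86 mm apart face to face; black nozzles 18 across stand 6 out of the faces (74 free between). Origin under the base's centre. The beam runs along its x, 80 mm above the counter.
- beam_mid (a point): middle of the beam, midway between lamp and sensor, 80 mm above the counter; x along the beam, z up
- pot: bystander: loose white plastic pot, 150 mm across, 85 mm high; origin under its centre
- mug: bystander: loose blue ceramic mug, 76 mm across, 90 mm high; origin under its centre
- jar: bystander: loose amber jar, 64 mm across, 100 mm high; origin under its centre
Not all that is in view belongs to the job. Of the things that look like the knife, take the one that is farthest to the robot's right at the start.

How it is judged (in metres and radians):
On the way, in this order (a step that is already met when the one before it is completed fails the run):
1. the knife is lifting the lid (value of joint lid above 0.2 rad and contact force between knife and lid above 0.1 N), for 0.05 s.
2. the lid stands open by itself, off the knife (value of joint lid above 1.2 rad and contact force between knife and lid below 0.05 N), for 0.2 s.
3. the cell is lifted clear of the case in the fingers (height (world z) of cell above 0.07 m and contact force between the fingers and cell above 1 N), for 0.1 s.
At the end, for the whole second after the job is handed in: Cell still in the fingers, touching nothing else; its centre within 15 mm along, 5 mm sideways and 10 mm in height of mid-beam, square within 0.15 rad, upright within 0.12 rad; lid open beyond 1.2 rad; knife flat at rest on the counter; nothing else moved over 30 mm (x of cell_window in the frame of beam_mid between -0.015 and 0.015 m and y of cell_window in the frame of beam_mid between -0.005 and 0.005 m and z of cell_window in the frame of beam_mid between -0.01 and 0.01 m and angle between the x axis of cell and the x axis of tester, either way round below 0.15 rad and angle between cell's own z axis and vertical below 0.12 rad and linear speed of each of cell, knife below 0.01 m/s and angular speed of cell below 0.1 rad/s and contact force between the fingers and cell above 1 N and contact force between cell and tester below 0.05 N and contact force between cell and case below 0.05 N and contact force between cell and lid below 0.05 N and contact force between cell and knife below 0.05 N and contact force between cell and pot below 0.05 N and contact force between cell and mug below 0.05 N and contact force between cell and jar below 0.05 N and value of joint lid above 1.2 rad and height (world z) of knife below 0.019 m and height (world z) of knife_tip below 0.02 m); the arm keeps its last pose, push and grip.
It fails at once if the hand touches the lid (contact force between any of the fingers, the arm and lid above 0.5 N).
It fails at once if the hand touches the cell's clear glass (contact force between any of the fingers, the arm and cell_glass above 0.5 N).
It fails at once if the cell is tipped beyond 0.4 rad (angle between cell's own z axis and vertical above 0.4 rad).
It fails at once if a bystander is moved by more than 30 mm (distance of any of pot, mug, jar from where it was at the start of the episode above 0.03 m).
It also fails if it takes over 61 s, if anything falls off the work surface, if the arm or the gripper's body presses on something with over 40 N, if the wrist force passes 120 N, or if a joint passes its speed limit or range.

## Robot

A 7-joint arm with a two-finger parallel gripper is mounted at the origin on the work surface. World frame = base frame: x ahead of the robot, y to its left, z up, the work surface at z = 0. Lengths are in mm, angles in rad, forces in N, time in s.
With the tool pointing down it reaches from about 400 to 925 mm from the base axis. Payload 4.1 kg.
Tool frame: the origin (TCP) lies at the centre of the arm's flange, where the gripper is bolted on; the fingertips stand 173 mm ahead of it and the grasp point (between the pads) lies 155 mm ahead of it; z points along the fingers, y is the line along which they close (so a half turn about z gives the same grasp; the last joint's range is limited). The gripper opens to 85 mm and grips with 20 to 120 N. Pads are 22 mm wide; open, the fingers measure 114 mm over their backs; the gripper's body (76 mm by 85 mm) begins 54 mm behind the grasp point. The pads swing forward as they close: fully open they stand 13 mm farther back than shut.
Start: joints at [-1.449, 0.398, 0.045, 1.537, -0.019, 1.207, -0.051], TCP at [142.326, 634.24, 404.747] pointing down, gripper open.
Joint ranges: [-2.82, 2.82], [-0.49, 2.23], [-1.37, 1.46], [0, 2.46], [-1.36, 4.5], [0.23, 2], [-2.94, 2.94]. Speed limits (rad/s): [2.57, 2.57, 3.14, 3.14, 3.14, 3.14, 3.14].

## Interface

Orientations are given as [roll, pitch, yaw] about the fixed x, y, z axes, in that order (R = Rz(yaw) Ry(pitch) Rx(roll)).
In Python, from workcell import arm gives the robot as it stands.
- The arm moves only by the tool apply_moves, never from a script. Its arguments are lists of equal length, an entry for each row: "jaw": the closure, from -1 (fully open) to 1 (shut); "translation": the shift along the tool's x, y, z in m, a list of three; "twist": the turn about the tool's z in rad. In form: {"jaw": [jaw, ...], "translation": [[tx, ty, tz], ...], "twist": [twist, ...]}. A call has 1 to 12 rows; each row is the pose to reach, as a shift and turn from the pose commanded when the call began, along the tool's axes at that moment; what a row does not reach only later rows make up. A row lasts 1/8 s, in which the tool goes at most 62.5 mm and 10.7 degrees, less where a joint would pass 70% of its speed; a pose out of reach is approached as far as the arm can. A call with a gripper value outside its range is refused whole. The fingers move at their own pace and stop on an object; "grip_force" is the grip in N (left out, the last holds). Time passes only in rows, so rows that repeat a pose let the fingers close. It gives the time, the measured TCP pose, the force, the opening and the grip force at its end, in the units of the state.
- arm.observe(): the state, without advancing time (a new reading comes with each control period).
- arm.capture(name): name is "scene" or "top"; returns (picture, depth): 480x640x3 uint8, blue, green, red; 480x640 float32, mm along the optical axis (not along the pixel's ray), 0 where there is no reading.
- arm.camera_params(name): a dict with "fx", "fy", "cx", "cy" (pixels), "D" ([k1, k2, p1, p2, k3] as OpenCV has them; the pictures are not rectified), "T" (4x4, takes a point from camera to world coordinates). Camera axes: x right, y down, z forward; pixel columns grow to the right and rows downward; lengths in mm; the calibration is good to about 2 mm. A picture is of the moment at which its call begins. camera_params takes no time and is no camera call.
- arm.hand_in(): hands the job in; it is judged then, once.
The state is a dict: "t": time; "joint_pos": joint angles; "qd": joint speeds; "joint_torque": joint torques, N m; "eef_pos": TCP position; "tcp_rot": TCP orientation; "force": force on the tool from outside, world axes, zero at the start; "wrist_torque": the same for the moment, N m; "finger_gap": opening from 0.0 (shut) to 1.0 (fully open); "finger_force": force on a finger pad.
Only numpy, scipy, OpenCV 4.12 (cv2) and the standard library are available. Lean on these libraries where they do the work, as an engineer would, in place of code of your own. Each camera call takes 0.05 s, during which the arm holds its last target. There are 200 camera calls.

## Working session

There is one attempt and no reset: what is moved stays moved. The work goes in short steps, Python scripts to look and compute and a tool call to move; the robot and the scene stay as the last step left them, time stands still between calls to the robot, and variables do not carry over. Pictures are saved under pics/ and viewed, at most 10 in all, crops included, and the job is handed in when it is done.

Besides the shell and the picture viewer there is one more tool, called after "Call:" as a command line: name --pt "numbers of a row" for each row, then --argument value for the rest. apply_moves: Moves the arm, as the interface text tells. Its arguments: {"type":"object","properties":{"jaw":{"type":"array","items":{"type":"number"}},"translation":{"type":"array","items":{"type":"array","items":{"type":"number"}}},"twist":{"type":"array","items":{"type":"number"}},"grip_force":{"type":"number"}},"required":["jaw","translation","twist"]}

```bash
mkdir -p pics
python3 - <<'E'
from workcell import arm
import cv2,numpy as np
s=arm.observe();print({k:np.round(v,3).tolist() for k,v in s.items()})
for n in("scene","top"):
    p,d=arm.capture(n);cv2.imwrite(f"pics/{n}0.png",p);np.save(f"{n}0.npy",d)
    c=arm.camera_params(n);print(n,{k:np.round(v,3).tolist() for k,v in c.items()})
E
```

```text
{'t': 0.0, 'joint_pos': [-1.449, 0.399, 0.045, 1.538, -0.019, 1.207, -0.051], 'qd': [0.0, 0.002, -0.001, 0.001, 0.0, 0.001, -0.0], 'joint_torque': [0.0, -47.512, 1.365, -25.422, 0.012, 0.009, 0.0], 'eef_pos': [142.231, 633.938, 403.691], 'tcp_rot': [-3.14, 0.0, 2.921], 'force': [-0.648, -0.065, 0.26], 'wrist_torque': [-0.029, -0.033, -0.013], 'finger_force': 0.0, 'finger_gap': 0.999}
scene {'fx': 553.454, 'fy': 553.454, 'cx': 320.694, 'cy': 235.774, 'D': [-0.08, 0.0, 0.0, 0.0, 0.0], 'T': [[-0.777, 0.507, -0.374, 1077.952], [0.63, 0.639, -0.442, 711.331], [0.015, -0.579, -0.815, 1257.79], [0.0, 0.0, 0.0, 1.0]]}
top {'fx': 514.907, 'fy': 514.907, 'cx': 317.194, 'cy': 240.9, 'D': [-0.108, 0.0, 0.0, 0.0, 0.0], 'T': [[-0.011, -0.977, 0.211, 267.169], [-1.0, 0.011, -0.001, 90.51], [-0.001, -0.211, -0.978, 1250.894], [0.0, 0.0, 0.0, 1.0]]}
```

View pics/scene0.png

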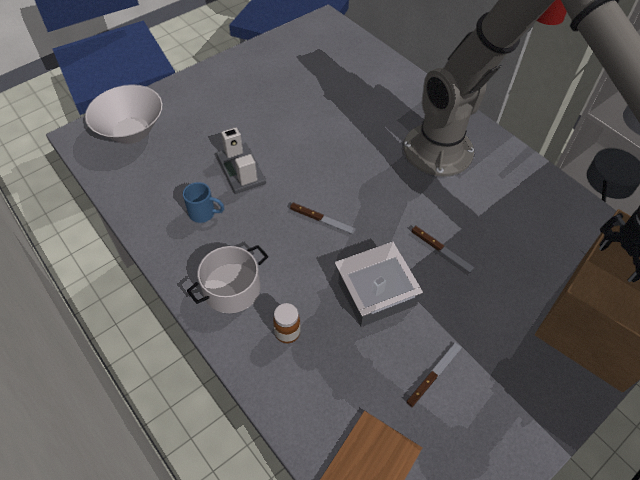

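View pics/top0.png

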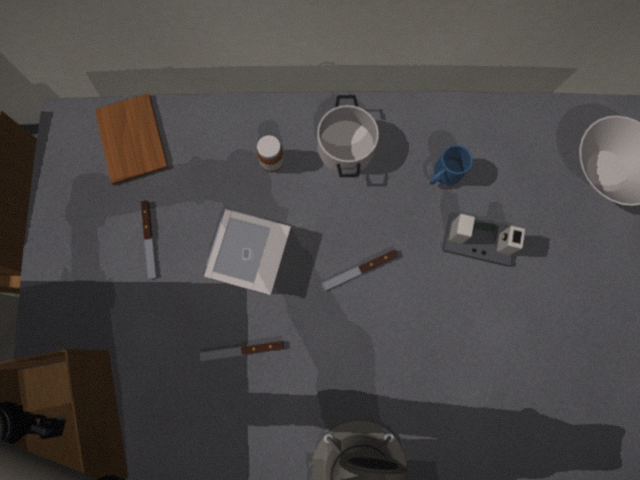

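```bash
cat > h.py <<'E'
import cv2,numpy as np
from workcell import arm
def params(n):
    c=arm.camera_params(n);K=np.array([[c['fx'],0,c['cx']],[0,c['fy'],c['cy']],[0,0,1]]);return K,np.array(c['D']),np.array(c['T'])
def ray(n,uv):
    K,D,T=params(n);q=cv2.undistortPoints(np.float64(uv).reshape(-1,1,2),K,D)[:,0]
    return T[:3,3],np.c_[q,np.ones(len(q))]@T[:3,:3].T
def plane(n,uv,z):
    o,d=ray(n,uv);return o+d*((z-o[2])/d[:,2])[:,None]
def cloud(n,depth):
    v,u=np.mgrid[:480,:640];o,d=ray(n,np.c_[u.ravel(),v.ravel()])
    P=o+d*depth.reshape(-1,1);P[depth.ravel()<=0]=np.nan;return P.reshape(480,640,3)
def proj(n,P):
    K,D,T=params(n);Ti=np.linalg.inv(T);r,_=cv2.Rodrigues(Ti[:3,:3]);return cv2.projectPoints(np.float64(P).reshape(-1,1,3),r,Ti[:3,3],K,D)[0][:,0]
E
python3 - <<'E'
from h import *
a=cv2.imread('pics/top0.png');b=cv2.imread('pics/scene0.png')
A=cv2.resize(a[195:305,190:310],None,fx=4,fy=4,interpolation=cv2.INTER_CUBIC)
B=cv2.resize(b[230:330,320:440],None,fx=4,fy=4,interpolation=cv2.INTER_CUBIC)
h=max(A.shape[0],B.shape[0]);A=cv2.copyMakeBorder(A,0,h-A.shape[0],0,0,0);B=cv2.copyMakeBorder(B,0,h-B.shape[0],0,0,0)
A=cv2.convertScaleAbs(A,alpha=1.2)
cv2.imwrite('pics/box.png',np.hstack([A,B])[:, :960][:, :])
im=cv2.imread('pics/box.png');cv2.imwrite('pics/box.png',cv2.resize(im,None,fx=800/960,fy=800/960))
for n in('top','scene'):
    C=cloud(n,np.load(n+'0.npy'));im=cv2.imread(f'pics/{n}0.png');hsv=cv2.cvtColor(im,cv2.COLOR_BGR2HSV)
    m=((hsv[...,0]<15)&(hsv[...,1]>110)).astype(np.uint8)
    k,l,st,ce=cv2.connectedComponentsWithStats(m)
    for i in range(1,k):
        if 50<st[i,4]<700: 
            p=plane(n,[ce[i]],12)[0];v,u=np.nonzero(l==i);q=plane(n,np.c_[u,v],16);w=np.linalg.svd(q-q.mean(0),full_matrices=False)[2][0];pr=(q-q.mean(0))@w;print(n,st[i],p.round(),w.round(3),np.ptp(pr).round())
    # heights in box
    R={'top':(195,305,190,310),'scene':(230,330,320,440)}[n]
    S=C[R[0]:R[1],R[2]:R[3]];print(n,'z histogram',np.histogram(S[...,2][np.isfinite(S[...,2])],bins=np.arange(-10,110,10)))
E
```

```text
top [258 151  24  13 102] [750. 207.  12.] [-0.074  0.997  0.   ] 60.0
top [142 201   9  37 194] [594. 520.  12.] [-0.99  -0.144 -0.   ] 95.0
top [360 251  37  20 180] [482. -59.  12.] [-0.419  0.908 -0.   ] 95.0
top [242 342  41  12 228] [277. 224.  12.] [ 0.138 -0.99   0.   ] 96.0
top [  0 376  27  35 211] [164. 843.  12.] [-0.662 -0.749 -0.   ] 103.0
top z histogram (array([3775, 4399,   13,    1,    0,    0,    0, 1836, 3129,    1,    0]), array([-10,   0,  10,  20,  30,  40,  50,  60,  70,  80,  90, 100]))
scene [537   0  30  25 435] [-935. -236.   12.] [ 0.946  0.323 -0.   ] 212.0
scene [291 203  32  17 199] [486. -56.  12.] [-0.413  0.911  0.   ] 97.0
scene [412 227  31  23 219] [280. 226.  12.] [-0.14  0.99  0.  ] 97.0
scene [582 246  51  37 425] [-63. 602.  12.] [-0.555  0.832  0.   ] 139.0
scene [596 276  44  38 236] [  7. 671.  12.] [0.989 0.148 0.   ] 137.0
scene [549 284  26  29 162] [136. 591.  12.] [0.972 0.236 0.   ] 120.0
scene [578 316  18  13  58] [139. 667.  12.] [ 0.982 -0.186  0.   ] 50.0
scene [274 318  26  17 179] [747. 201.  12.] [ 0.858 -0.513  0.   ] 63.0
scene [602 353  38  39 442] [190. 803.  12.] [0.967 0.255 0.   ] 96.0
scene [593 365  16  13  61] [229. 771.  12.] [ 0.722 -0.692  0.   ] 39.0
scene [407 372  30  35 283] [598. 522.  12.] [0.988 0.155 0.   ] 101.0
scene z histogram (array([3035, 4161,  324,  168,  140,  152,   46, 1479, 2447,    5,    0]), array([-10,   0,  10,  20,  30,  40,  50,  60,  70,  80,  90, 100]))
```

View pics/box.png

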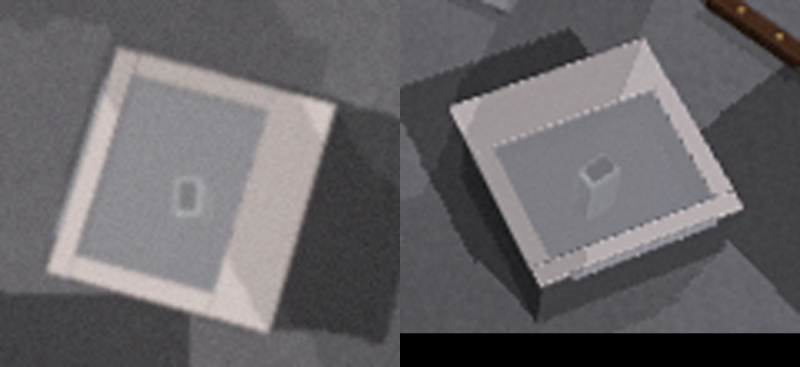

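The lid's wide (lip) edge faces right in the top view, about (300,250) in the full image, so the front faces robot −y. The cell is visible through the pane near the middle (crop 188,197). Next I measure the poses.

```bash
python3 - <<'E'
from h import *
def rect(P):
    r=cv2.minAreaRect(np.float32(P[:,:2]));b=cv2.boxPoints(r);return np.round(r[0],1),np.round(r[1],1),round(r[2],2),b.round(1).tolist()
for n in('top','scene'):
    C=cloud(n,np.load(n+'0.npy'));Z=C[...,2]
    m=(Z>55)&(Z<85);k,l,st,ce=cv2.connectedComponentsWithStats(m.astype(np.uint8))
    for i in range(1,k):
        if st[i,4]>1500:
            P=C[l==i];
            A=np.c_[P[:,:2],np.ones(len(P))];co=np.linalg.lstsq(A,P[:,2],rcond=None)[0]
            print(n,'lid',st[i],rect(P),'plane',co)
    # tester + bystanders: tops
    for lo,hi in((92,112),(78,95),(12,28)):
        m=((Z>lo)&(Z<hi)).astype(np.uint8);k,l,st,ce=cv2.connectedComponentsWithStats(m)
        for i in range(1,k):
            if 60<st[i,4]<4000: 
                P=C[l==i];
                if 0<P[:,0].mean()<900 and abs(P[:,1].mean())<500: print(n,(lo,hi),st[i,4],st[i,:2],rect(P)[:3])
E
python3 - <<'E'
import cv2,numpy as np
a=cv2.imread('pics/top0.png');b=cv2.imread('pics/scene0.png')
f=lambda im,y,x,h,w:cv2.resize(cv2.convertScaleAbs(im[y:y+h,x:x+w],alpha=1.3),(400,400*h//w),interpolation=cv2.INTER_CUBIC)
A=np.vstack([np.hstack([f(a,232,227,40,50),f(b,262,355,40,50)]),np.hstack([f(a,205,435,70,100),f(b,120,205,70,100)])])
cv2.imwrite('pics/z2.png',A)
E
```

```text
top lid [ 204  210   87   85 4966] (array([501.1, 254.8]), array([168.2, 169.3]), 74.12, [[396.70001220703125, 197.10000610351562], [559.5, 150.8000030517578], [605.5, 312.6000061035156], [442.70001220703125, 358.8999938964844]]) plane [-8.43869783e-03 -3.05652399e-02  8.29876051e+01]
top (92, 112) 428 [257 135] (array([749.1, 203.9]), array([56.1, 55.2]), 18.18)
top (92, 112) 325 [456 214] (array([ 548.6, -257. ]), array([41.5, 48.5]), 75.23)
top (92, 112) 327 [507 226] (array([ 520.3, -373.5]), array([36.5, 50.7]), 74.0)
top (92, 112) 167 [331 445] (array([40.6, 15.7]), array([ 46.5, 125.4]), 21.51)
top (78, 95) 394 [318 103] (array([787.5,  12.8]), array([149. , 150.4]), 48.5)
top (78, 95) 266 [438 145] (array([ 713.4, -249.9]), array([75.8, 80.7]), 77.9)
top (78, 95) 90 [503 227] (array([ 515.6, -360.6]), array([57. , 27.2]), 17.87)
top (78, 95) 72 [335 445] (array([54.6, 13.2]), array([18.2, 91.4]), 11.55)
top (12, 28) 149 [321 116] (array([835.5,   7.9]), array([133.6,  52.3]), 86.2)
top (12, 28) 72 [443 155] (array([ 738.1, -265.5]), array([60.5, 20.1]), 52.19)
top (12, 28) 61
[... 1443 characters left out ...]
 221.4]), array([19.6, 52.1]), 60.72)
scene (12, 28) 873 [404 125] (array([17.5, 11.6]), array([191.3, 218.7]), 31.88)
scene (12, 28) 797 [217 143] (array([ 537.5, -311.3]), array([173.8, 100.5]), 75.33)
scene (12, 28) 187 [290 202] (array([484.9, -57.6]), array([ 22.5, 100.8]), 23.33)
scene (12, 28) 115 [188 207] (array([ 717.3, -224.3]), array([36.2, 91.7]), 67.09)
scene (12, 28) 219 [412 226] (array([278.5, 227.1]), array([ 22.8, 105.8]), 9.56)
scene (12, 28) 185 [203 258] (array([770.3, -28.4]), array([ 60.6, 136.9]), 66.31)
scene (12, 28) 240 [338 279] (array([547.6, 291.1]), array([106.2, 211.5]), 32.56)
scene (12, 28) 172 [207 280] (array([798.8,  60.4]), array([ 59.2, 144.5]), 78.12)
```

View pics/z2.png

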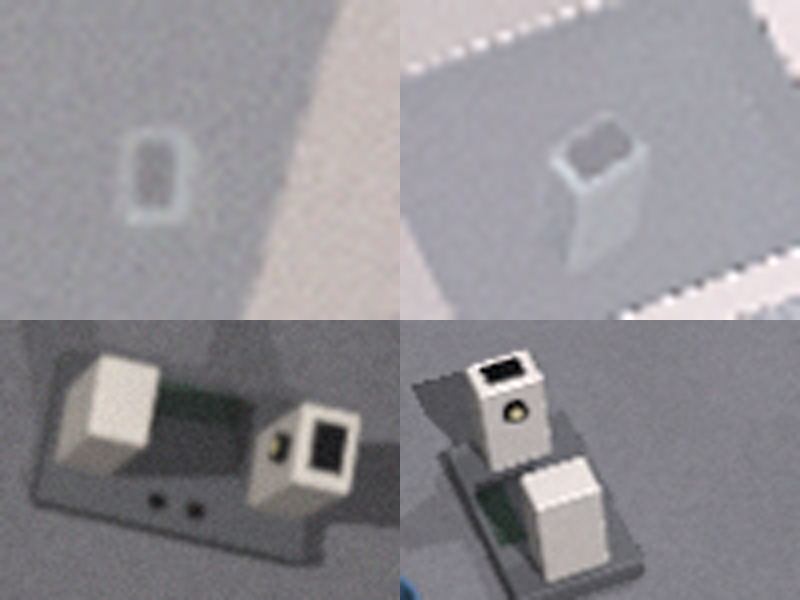

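The zoom shows the two tester heads (at about 470,228 and 512,238 in the top image). The lid is tilted up towards −y, so the lip is at −y and case +x points at 74.1°.

```bash
cat >> h.py <<'E'
def sh(pts,yaws):
    s=arm.observe();p=np.array(s['eef_pos']);y=s['tcp_rot'][2]
    R=np.array([[np.cos(y),np.sin(y),0],[np.sin(y),-np.cos(y),0],[0,0,-1]])
    print('t',round(s['t'],2),'pos',p.round(1),'rot',np.round(s['tcp_rot'],3),'F',np.round(s['force'],1),'gap',round(s['finger_gap'],3),'q',np.round(s['joint_pos'],2))
    for a,b in zip(pts,yaws):
        print('->',((np.array(a)-p)@R/1000).round(4).tolist(),'tw',round(-((np.radians(b)-y+np.pi)%(2*np.pi)-np.pi),3))
E
python3 -c "
from h import *
sh([(390,390,350),(471.5,-30,300),(471.5,-30,176)],[114.5]*3)"
```

```text
t 0.1 pos [142.3 634.  403.8] rot [-3.14   0.     2.921] F [-0.8 -0.8  0.2] gap 1.006 q [-1.45  0.4   0.05  1.54 -0.02  1.21 -0.05]
-> [-0.2951, -0.1838, 0.0538] tw 0.923
-> [-0.4666, -0.5758, 0.1038] tw 0.923
-> [-0.4666, -0.5758, 0.2278] tw 0.923
```

Call:
apply_moves --jaw '[-1, -1, -1, -1, -1, -1, -1, -1, -1, -1, -1, -1]' --pt "-0.06 -0.037 0.011" --pt "-0.12 -0.074 0.022" --pt "-0.18 -0.11 0.033" --pt "-0.24 -0.15 0.044" --pt "-0.295 -0.184 0.054" --pt "-0.319 -0.24 0.061" --pt "-0.343 -0.296 0.068" --pt "-0.367 -0.352 0.075" --pt "-0.392 -0.408 0.082" --pt "-0.417 -0.464 0.09" --pt "-0.442 -0.52 0.097" --pt "-0.4666 -0.5758 0.1038" --twist '[0.08, 0.16, 0.24, 0.32, 0.4, 0.48, 0.56, 0.64, 0.72, 0.8, 0.87, 0.923]' --grip_force 120

```text
t: 1.6
eef_pos: [466.1, -4.7, 303.8]
tcp_rot: [3.141, -0.0, 1.997]
force: [-0.0, -0.3, 0.6]
finger_gap: 1.002
finger_force: 0.0
```

```bash
python3 -c "
from h import *
sh([(471.5,-30,210),(471.5,-30,176)],[114.5]*3)"
```

```text
t 1.6 pos [466.1  -4.7 303.8] rot [ 3.141 -0.     1.997] F [-0.  -0.3  0.6] gap 1.002 q [-0.59  0.21  0.58  2.09 -0.15  0.88  0.5 ]
-> [-0.0253, -0.0056, 0.0938] tw -0.002
-> [-0.0253, -0.0056, 0.1278] tw -0.002
```

Call:
apply_moves --jaw '[-1, -1]' --pt "0 0 0.02" --pt "0 0 0.02" --twist '[0, 0]'

```text
t: 1.85
eef_pos: [465.3, -3.4, 282.8]
tcp_rot: [-3.138, -0.001, 1.996]
force: [0.6, 0.3, -0.3]
finger_gap: 1.001
finger_force: 0.0
```

```bash
python3 -c "
from h import *
sh([(471.5,-30,210),(471.5,-30,176)],[114.5]*3)"
```

```text
t 1.85 pos [465.3  -3.4 282.8] rot [-3.138e+00 -1.000e-03  1.996e+00] F [ 0.6  0.3 -0.3] gap 1.001 q [-0.58  0.25  0.57  2.11 -0.18  0.84  0.52]
-> [-0.0268, -0.0053, 0.0728] tw -0.002
-> [-0.0268, -0.0053, 0.1068] tw -0.002
```

Call:
apply_moves --jaw '[-1, -1, -1, -1, -1, 1, 1, 1, 1, 1, 1, 1]' --pt "-0.027 -0.0055 0.03" --pt "-0.027 -0.0055 0.07" --pt "-0.027 -0.0055 0.09" --pt "-0.027 -0.0055 0.1065" --pt "-0.027 -0.0055 0.1065" --pt "-0.027 -0.0055 0.1065" --pt "-0.027 -0.0055 0.1065" --pt "-0.027 -0.0055 0.1065" --pt "-0.027 -0.0055 0.1065" --pt "-0.027 -0.0055 0.1065" --pt "-0.027 -0.0055 0.1065" --pt "-0.027 -0.0055 0.1065" --twist '[0, 0, 0, 0, 0, 0, 0, 0, 0, 0, 0, 0]' --grip_force 120

```text
t: 3.35
eef_pos: [472.7, -29.8, 178.3]
tcp_rot: [3.141, -0.001, 1.998]
force: [-1.6, 0.6, 7.9]
finger_gap: 0.17
finger_force: 118.0
```

```bash
python3 -c "
from h import *
sh([(471.5,-30,260)],[74.1])"
```

```text
t 3.35 pos [472.7 -29.8 178.3] rot [ 3.141e+00 -1.000e-03  1.998e+00] F [-1.6  0.6  7.9] gap 0.17 q [-0.42  0.45  0.48  2.16 -0.36  0.61  0.73]
-> [0.0003, -0.0012, -0.0817] tw 0.704
```

Call:
apply_moves --jaw '[1, 1, 1, 1, 1, 1, 1, 1]' --pt "0 0 -0.03" --pt "0 0 -0.06" --pt "0 0 -0.08" --pt "0 0 -0.08" --pt "0 0 -0.08" --pt "0 0 -0.08" --pt "0 0 -0.08" --pt "0 0 -0.08" --twist '[0, 0, 0.15, 0.33, 0.5, 0.65, 0.704, 0.704]'

```text
t: 4.35
eef_pos: [472.2, -29.6, 257.4]
tcp_rot: [-3.141, 0.0, 1.295]
force: [-0.7, 0.1, -0.9]
finger_gap: 0.168
finger_force: 118.0
```

```bash
python3 -c "
from h import *
sh([(434.4,20.1,219)],[74.1])"
```

```text
t 4.35 pos [472.2 -29.6 257.4] rot [-3.141  0.     1.295] F [-0.7  0.1 -0.9] gap 0.168 q [-0.65  0.34  0.74  2.11 -0.32  0.8   0.01]
-> [0.0375, -0.0499, 0.0384] tw 0.001
```

Call:
apply_moves --jaw '[1, 1, 1, 1]' --pt "0.012 -0.025 0.01" --pt "0.025 -0.05 0.03" --pt "0.0375 -0.05 0.0385" --pt "0.0375 -0.05 0.0385" --twist '[0, 0, 0, 0]'

```text
t: 4.85
eef_pos: [435.5, 20.8, 218.9]
tcp_rot: [3.141, 0.0, 1.296]
force: [0.6, 0.0, -0.9]
finger_gap: 0.167
finger_force: 118.0
```

Run:
```python
from h import *
sh([(0,0,0)],[74.1])
n=[]
P=np.array(arm.observe()['eef_pos']);y=arm.observe()['tcp_rot'][2];e=np.array([np.cos(y),np.sin(y),0])
tip=P+120*e;tip[2]-=170.5
for c in('top','scene'):
    p,d=arm.capture(c);u,v=proj(c,[tip])[0].astype(int);print(c,u,v,proj(c,[[478.1,174,69]]))
    C=cloud(c,d);D=C-P;al=D@e;la=D@np.array([-e[1],e[0],0])
    m=(al>25)&(al<135)&(abs(la)<18)&(abs(C[...,2]-47)<22)
    Q=C[m];a=al[m]
    print(m.sum(),'max along',np.sort(a)[-5:].round(1),'z by along',[(lo,Q[(a>lo)&(a<lo+20),2].mean().round(1),la[m][(a>lo)&(a<lo+20)].mean().round(1)) for lo in(30,50,70,90,110) if ((a>lo)&(a<lo+20)).any()])
    n.append(cv2.resize(p[max(v-60,0):v+60,u-60:u+60],(400,400),interpolation=cv2.INTER_CUBIC))
cv2.imwrite('pics/k.png',np.hstack(n))
```

```text
t 4.85 pos [435.5  20.8 218.9] rot [3.141 0.    1.296] F [ 0.6  0.  -0.9] gap 0.167 q [-0.74  0.35  0.69  2.22 -0.36  0.68 -0.07]
-> [-0.1381, -0.4135, 0.2189] tw 0.003
top 297 265 [[281.01654252 259.70869175]]
275 max along [116.6 117.  117.2 117.6 118.2] z by along [(30, np.float64(49.3), np.float64(0.2)), (50, np.float64(49.5), np.float64(-0.2)), (70, np.float64(49.9), np.float64(-0.0)), (90, np.float64(50.0), np.float64(0.1)), (110, np.float64(50.4), np.float64(-0.3))]
scene 355 244 [[363.10020003 251.63633623]]
225 max along [117.4 117.5 117.8 117.9 119.6] z by along [(30, np.float64(50.4), np.float64(-1.1)), (50, np.float64(50.8), np.float64(-0.7)), (70, np.float64(50.3), np.float64(-0.6)), (90, np.float64(50.3), np.float64(-1.1)), (110, np.float64(50.8), np.float64(-0.9))]
```

View pics/k.png

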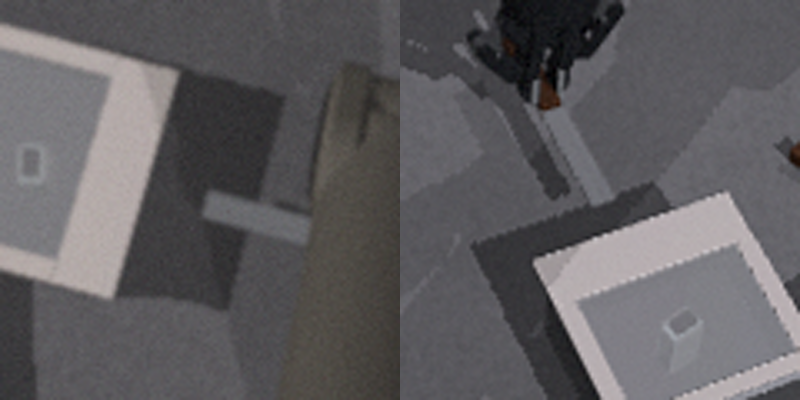

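Blade is level (top about 50 mm), with the tip about 40 mm in front of the lip's middle. Inserting and lifting.

Call:
apply_moves --jaw '[1, 1, 1, 1, 1, 1, 1, 1, 1, 1, 1, 1]' --pt "0.025 0 0" --pt "0.045 0 0" --pt "0.052 0 0" --pt "0.052 0 -0.008" --pt "0.052 0 -0.018" --pt "0.053 0 -0.03" --pt "0.056 0 -0.044" --pt "0.06 0 -0.058" --pt "0.065 0 -0.072" --pt "0.071 0 -0.085" --pt "0.0785 0 -0.097" --pt "0.0785 0 -0.097" --twist '[0, 0, 0, 0, 0, 0, 0, 0, 0, 0, 0, 0]'

```text
t: 6.45
eef_pos: [456.8, 96.8, 317.1]
tcp_rot: [3.14, -0.003, 1.295]
force: [-0.3, -0.5, -1.3]
finger_gap: 0.167
finger_force: 118.0
```

```bash
cat >> h.py <<'E'
def lid(names=('top','scene')):
    # section of the lid across the hinge: points in case frame
    c=np.array([502.9,261.5]);e=np.array([.273,.962])
    for n in names:
        p,d=arm.capture(n);C=cloud(n,d);D=C[...,:2]-c;al=D@e;la=D@np.array([-e[1],e[0]])
        m=(abs(la)>20)&(abs(la)<84)&(C[...,2]>75)&(C[...,2]<240)&(al>-110)&(al<130)
        if m.sum()>30:
            A=al[m];Z=C[...,2][m];ang=np.arctan2(Z-64,70-A);print(n,m.sum(),'lid ang',np.percentile(ang,[10,50,90]).round(2),'r max',np.percentile(np.hypot(Z-64,70-A),98).round(1))
        yield p,d,C
E
python3 - <<'E'
from h import *
sh([(0,0,0)],[0])
for _ in lid(): pass
E
```

```text
t 6.45 pos [456.8  96.8 317.1] rot [ 3.140e+00 -3.000e-03  1.295e+00] F [-0.3 -0.5 -1.3] gap 0.167 q [-0.98  0.22  0.77  2.08 -0.19  0.91 -0.38]
-> [-0.2173, -0.4132, 0.3171] tw 1.295
top 2671 lid ang [0.63 0.66 0.78] r max 160.9
scene 3090 lid ang [0.63 0.67 0.84] r max 158.2
```

Call:
apply_moves --jaw '[1, 1, 1, 1, 1, 1, 1, 1, 1, 1, 1, 1]' --pt "0.009 0 -0.012" --pt "0.019 0 -0.023" --pt "0.03 0 -0.033" --pt "0.042 0 -0.041" --pt "0.055 0 -0.048" --pt "0.069 0 -0.053" --pt "0.083 0 -0.057" --pt "0.097 0 -0.059" --pt "0.112 0 -0.06" --pt "0.127 0 -0.06" --pt "0.14 0 -0.058" --pt "0.15 0 -0.057" --twist '[0, 0, 0, 0, 0, 0, 0, 0, 0, 0, 0, 0]'

```text
t: 8.05
eef_pos: [497.1, 240.8, 372.6]
tcp_rot: [-3.141, 0.0, 1.294]
force: [-0.3, -1.0, -0.9]
finger_gap: 0.169
finger_force: 118.0
```

Call:
apply_moves --jaw '[1, 1, 1, 1, 1, 1]' --pt "0.003 0 0" --pt "0 0 0" --pt "-0.03 0 0" --pt "-0.07 0 0" --pt "-0.12 0 0" --pt "-0.15 0 0" --twist '[0, 0, 0, 0, 0, 0]'

```text
t: 8.8
eef_pos: [455.2, 92.6, 373.0]
tcp_rot: [-3.141, -0.001, 1.291]
force: [-0.3, 0.2, -0.6]
finger_gap: 0.167
finger_force: 118.1
```

Run:
```python
from h import *
sh([(430,-60,300),(430,-60,176)],[74.1,74.1])
o=[]
for p,d,C in lid(): o.append(p)
cv2.imwrite('pics/open.png',np.hstack([cv2.resize(o[0][170:330,150:350],(400,320)),cv2.resize(o[1][180:340,300:500],(400,320))]))
```

```text
t 8.8 pos [455.2  92.6 373. ] rot [-3.141e+00 -1.000e-03  1.291e+00] F [-0.3  0.2 -0.6] gap 0.167 q [-1.03  0.12  0.81  2.02 -0.1   1.04 -0.46]
-> [-0.1536, 0.0179, 0.073] tw -0.003
-> [-0.1536, 0.0179, 0.197] tw -0.003
top 1932 lid ang [1.78 1.8  1.85] r max 162.1
scene 863 lid ang [1.81 1.83 1.96] r max 164.1
```

View pics/open.png

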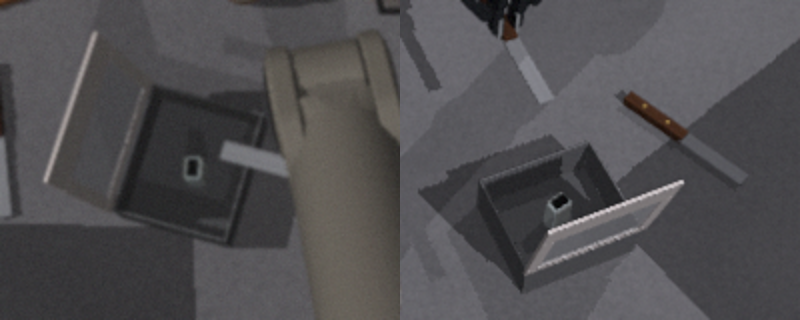

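The lid stands at about 1.8 rad and the cell is visible inside the case, with the knife clear of it. Now I lay the knife down.

Call:
apply_moves --jaw '[1, 1, 1, 1, 1, 1, 1, 1, 1, 1]' --pt "-0.05 0.005 0.02" --pt "-0.1 0.012 0.06" --pt "-0.14 0.018 0.1" --pt "-0.1535 0.018 0.14" --pt "-0.1535 0.018 0.17" --pt "-0.1535 0.018 0.185" --pt "-0.1535 0.018 0.191" --pt "-0.1535 0.018 0.1945" --pt "-0.1535 0.018 0.1945" --pt "-0.1535 0.018 0.1945" --twist '[0, 0, 0, 0, 0, 0, 0, 0, 0, 0]'

```text
t: 10.15
eef_pos: [431.7, -56.9, 179.1]
tcp_rot: [3.14, -0.001, 1.294]
force: [-0.2, -0.1, 0.3]
finger_gap: 0.168
finger_force: 118.1
```

Call:
apply_moves --jaw '[-1, -1, -1, -1, -1, -1, -1, -1, -1, -1, -1]' --pt "0 0 0" --pt "0 0 0" --pt "0 0 0" --pt "0 0 0" --pt "0 0 0" --pt "0 0 -0.02" --pt "0 0 -0.05" --pt "0 0 -0.1" --pt "0 0 -0.15" --pt "0 0 -0.18" --pt "0 0 -0.18" --twist '[0, 0, 0, 0, 0, 0, 0, 0, 0, 0, 0]'

```text
t: 11.52
eef_pos: [432.2, -57.3, 360.4]
tcp_rot: [3.137, -0.004, 1.295]
force: [-0.4, 0.1, -0.1]
finger_gap: 0.996
finger_force: 0.0
```

Run:
```python
from h import *
sh([(0,0,0)],[0])
o=[]
for n in('top','scene'):
    p,d=arm.capture(n);C=cloud(n,d)
    # knife check
    m=(abs(C[...,0]-432)<60)&(abs(C[...,1]+40)<130)&(C[...,2]>4)&(C[...,2]<60);
    if m.any(): print(n,'knife px',m.sum(),'z pct',np.percentile(C[...,2][m],[5,50,95,99]).round(1),'y range',np.percentile(C[...,1][m],[1,99]).round())
    c=np.array([502.9,261.5]);m=(np.hypot(*(np.moveaxis(C[...,:2]-c,-1,0)))<48)&(C[...,2]>20)&(C[...,2]<75)
    k,l,st,ce=cv2.connectedComponentsWithStats(m.astype(np.uint8))
    for i in range(1,k):
        if st[i,4]>15:
            for lo,hi in((40,70),(20,70)):
                P=C[l==i];P=P[(P[:,2]>lo)&(P[:,2]<hi)]
                if len(P)>8:r=cv2.minAreaRect(np.float32(P[:,:2]));print(n,st[i],lo,len(P),np.round(r[0],1),np.round(r[1],1),round(r[2],1),'z',np.percentile(P[:,2],[10,50,90]).round(1))
    x=proj(n,[[500,260,52]])[0].astype(int);print(x)
    o.append(cv2.resize(cv2.convertScaleAbs(p[x[1]-22:x[1]+22,x[0]-22:x[0]+22],alpha=1.5),(400,400),interpolation=cv2.INTER_CUBIC))
cv2.imwrite('pics/cell.png',np.hstack(o))
```

```text
t 11.53 pos [432.2 -57.3 360.4] rot [ 3.137 -0.004  1.295] F [-0.4  0.1 -0.1] gap 0.996 q [-0.89  0.07  0.97  2.09 -0.08  1.   -0.15]
-> [-0.0628, -0.4314, 0.3604] tw 1.295
top knife px 602 z pct [ 4.2  8.3 17.3 19. ] y range [-71.  86.]
top [242 248  11  14 143] 40 119 [497.4 257.6] [22.1 28.7] 87.9 z [47.3 53.7 60.3]
top [242 248  11  14 143] 20 143 [497.3 258.1] [23.  29.1] 87.5 z [32.5 52.9 60.2]
[245 252]
scene knife px 705 z pct [ 4.2  8.3 18.7 21.6] y range [-162.   85.]
scene [372 276  14  17 166] 40 111 [498.7 260. ] [30.1 22.8] 0.3 z [45.6 53.8 61.5]
scene [372 276  14  17 166] 20 166 [498.7 259.8] [23.4 30.8] 87.3 z [25.9 49.2 60.4]
[378 281]
```

View pics/cell.png

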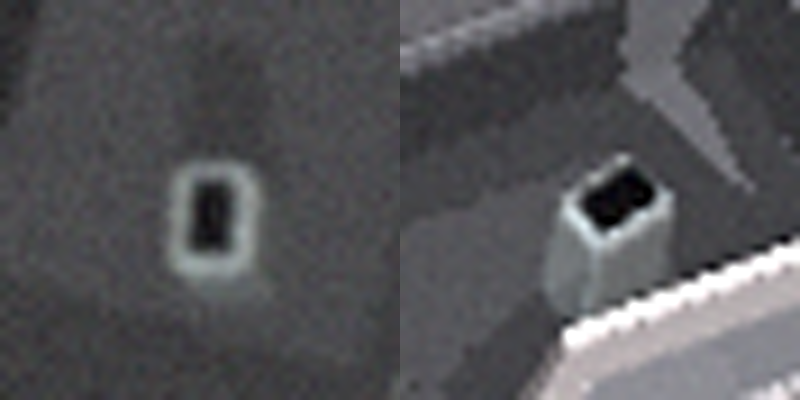

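The cell looks about 29 mm long along world x. I need a sharper look to tell frosted faces from clear ones.

Run:
```python
from h import *
o=[]
for n in('top','scene'):
    I=np.mean([arm.capture(n)[0].astype(float) for _ in range(8)],0)
    np.save(n+'_avg.npy',I)
    x=proj(n,[[498,259,35]])[0].astype(int)
    c=I[x[1]-14:x[1]+14,x[0]-14:x[0]+14];c=np.clip((c-30)*255/(np.percentile(c,97)-20),0,255).astype(np.uint8)
    print(n,x);o.append(cv2.resize(c,(392,392),interpolation=cv2.INTER_NEAREST))
    # mock outline: z=52 corners for two hypotheses handled by eye
s=cv2.cvtColor(np.clip(np.load('scene_avg.npy'),0,255).astype(np.uint8),cv2.COLOR_BGR2GRAY)
x=proj('scene',[[498,259,35]])[0].astype(int);print(s[x[1]-9:x[1]+12,x[0]-11:x[0]+11])
cv2.imwrite('pics/cell2.png',np.hstack(o))
for h,(a,b) in {'28 along x':(14,11),'28 along y':(11,14)}.items(): print(h,[(proj('scene',[[498+sx*a,259+sy*b,z]])[0]-x).round(1).tolist() for z in(52,4) for sx,sy in((-1,1),(1,1),(1,-1),(-1,-1))])
```

```text
top [246 254]
scene [378 284]
[[ 46  44  46  45  46  45  46  45  44  46  45  45  44  44  44  46  45  45
   46  45  43  51]
 [ 46  46  45  44  46  45  45  44  54  44  53  54  75 110  64  47  46  46
   46  46  45  43]
 [ 47  46  46  45  45  46  45  53  57  54  55  81  69  59  30  49  45  46
   46  45  45  45]
 [ 46  44  46  46  43  53  56  55  56  80 111  78  34  10   9  21  50  45
   45  45  46  47]
 [ 45  53  54  55  55  57  56  52  79  71  57  33   9  11   9  12  22  73
   46  43  46  45]
 [ 56  58  56  57  56  56  69 105  97  40  11   8  12  10  12  10   0  95
  105  51  45  44]
 [ 58  56  56  57  56  56  67 124  85  20   6  12   7   9   6   3  54 121
  101  49  44  45]
 [ 57  56  58  56  56  55  87 138 137  53   6   9  11   2  59 125 119 120
   99  48  45  45]
 [ 58  56  57  57  56  59  80 103 142 136  39   1   1  56 117 122 101  82
   72  46  45  44]
 [ 57  57  57  56  56  59  79  80 102 143 103  66 128 122 120  99  76  70
   66  45  45  45]
 [ 57  57  57  56  56  69  79  77  78 114 138 123 122 102  81  75  70  71
   55  44  45  45]
 [ 57  56  57  57  56  71  78  78  76  82 111 1
[... 415 characters left out ...]
4]
 [ 57  56  57  48  47  68  69  67  66  85  78  70  69  66  63  43  98 185
  183 187 205 213]
 [ 57  57  49  44  44  59  68  67  65  87  72  65  61  73 181 179 183 197
  200 162 120 135]
 [ 58  50  46  44  44  45  58  65  62  80  76 113 193 182 196 199 210 161
  134 123 115 117]
 [ 47  44  45  45  45  44  43  38  96 181 181 185 204 212 162 109 135 122
  116 118 120 120]
 [ 46  46  46  45  44  43  47 201 188 196 199 164 121 136 123 112 117 119
  119 121 119 120]]
28 along x [[7.9, -2.8], [-0.2, 3.2], [-6.1, -2.7], [2.1, -8.6], [5.9, 6.6], [-2.1, 12.5], [-7.7, 6.7], [0.2, 0.9]]
28 along y [[7.9, -1.3], [1.5, 3.4], [-6.0, -4.1], [0.4, -8.7], [5.8, 8.1], [-0.4, 12.7], [-7.7, 5.3], [-1.4, 0.8]]
```

View pics/cell2.png

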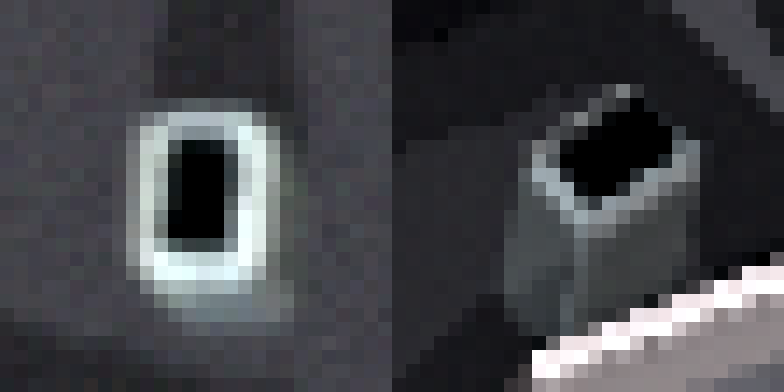

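The averaged view settles it. In the scene crop, the left (+x) face is see-through: the floor-shadow edge continues through it (about 530,290). A plate edge line runs beside the opaque right (+y) face. So the windows face world ±x, the frosted sides face ±y, and the fingers must close along y (yaw about 178°).

```bash
python3 -c "
from h import *
sh([(498,258.8,330)],[178])"
```

```text
t 12.43 pos [431.4 -57.1 358.5] rot [ 3.142 -0.     1.294] F [-0.5 -0.7 -0.2] gap 0.999 q [-0.88  0.08  0.97  2.1  -0.08  1.   -0.15]
-> [0.322, -0.0223, 0.0285] tw -1.813
```

Call:
apply_moves --jaw '[-0.3, -0.3, -0.3, -0.3, -0.3, -0.3, -0.3, -0.3, -0.3, -0.3, -0.3, -0.3]' --pt "0.03 -0.002 0.0" --pt "0.06 -0.004 0.0" --pt "0.09 -0.006 0.0" --pt "0.12 -0.008 0.0" --pt "0.15 -0.01 0.0" --pt "0.18 -0.012 0.0" --pt "0.21 -0.014 0.0" --pt "0.24 -0.016 0.0" --pt "0.27 -0.018 0.01" --pt "0.3 -0.02 0.02" --pt "0.322 -0.022 0.0285" --pt "0.322 -0.022 0.0285" --twist '[-0.16, -0.32, -0.48, -0.64, -0.8, -0.96, -1.12, -1.28, -1.44, -1.6, -1.75, -1.813]' --grip_force 40

```text
t: 13.92
eef_pos: [497.8, 261.1, 328.9]
tcp_rot: [-3.141, -0.001, 3.113]
force: [0.1, -0.4, 0.8]
finger_gap: 0.651
finger_force: 0.0
```

Call:
apply_moves --jaw '[-0.3]' --pt "0 0 0" --twist '[0]'

```text
t: 14.05
eef_pos: [498.2, 258.9, 329.7]
tcp_rot: [-3.141, -0.0, 3.107]
force: [1.2, -0.4, 0.6]
finger_gap: 0.649
finger_force: 0.0
```

```bash
python3 -c "
from h import *
sh([(498,258.8,240),(498,258.8,187)],[178]*2)"
```

```text
t 14.05 pos [498.2 258.9 329.7] rot [-3.141 -0.     3.107] F [ 1.2 -0.4  0.6] gap 0.649 q [-0.95  0.34  0.49  1.85 -0.19  1.    1.15]
-> [0.0002, -0.0001, 0.0897] tw -0.0
-> [0.0002, -0.0001, 0.1427] tw -0.0
```

Call:
apply_moves --jaw '[-0.3, -0.3, -0.3, -0.3, -0.3, -0.3, 0.2, 0.4, 1, 1, 1, 1]' --pt "0 0 0.04" --pt "0 0 0.08" --pt "0 0 0.11" --pt "0 0 0.13" --pt "0 0 0.1427" --pt "0 0 0.1427" --pt "0 0 0.1427" --pt "0 0 0.1427" --pt "0 0 0.1427" --pt "0 0 0.1427" --pt "0 0 0.1427" --pt "0 0 0.1427" --twist '[0, 0, 0, 0, 0, 0, 0, 0, 0, 0, 0, 0]' --grip_force 40

```text
t: 15.55
eef_pos: [498.7, 258.9, 188.2]
tcp_rot: [3.14, 0.001, 3.107]
force: [-0.7, 0.0, 6.4]
finger_gap: 0.249
finger_force: 39.7
```

Call:
apply_moves --jaw '[1, 1, 1]' --pt "0 0 0" --pt "0 0 0" --pt "0 0 0" --twist '[0, 0, 0]'

```text
t: 15.92
eef_pos: [498.7, 258.9, 188.2]
tcp_rot: [3.14, 0.001, 3.107]
force: [-0.7, -1.2, 5.9]
finger_gap: 0.252
finger_force: 39.7
```

Call:
apply_moves --jaw '[1, 1, 1, 1, 1, 1, 1, 1, 1, 1]' --pt "0 0 -0.005" --pt "0 0 -0.02" --pt "0 0 -0.04" --pt "0 0 -0.06" --pt "0 0 -0.08" --pt "0 0 -0.1" --pt "0 0 -0.12" --pt "0 0 -0.14" --pt "0 0 -0.15" --pt "0 0 -0.15" --twist '[0, 0, 0, 0, 0, 0, 0, 0, 0, 0]'

```text
t: 17.18
eef_pos: [498.3, 258.7, 338.1]
tcp_rot: [3.14, 0.001, 3.107]
force: [0.5, -0.1, -1.1]
finger_gap: 0.257
finger_force: 39.1
```

Run:
```python
from h import *
sh([(430,50,340),(536,-314,345),(536,-314,240)],[120,75.5,75.5])
o=[]
P=np.array(arm.observe()['eef_pos']);g=P-[0,0,165]
for n in('top','scene'):
    p,d=arm.capture(n);x=proj(n,[g])[0].astype(int)
    o.append(cv2.resize(cv2.convertScaleAbs(p[x[1]-35:x[1]+35,x[0]-35:x[0]+35],alpha=1.5),(400,400),interpolation=cv2.INTER_CUBIC))
    C=cloud(n,d);m=(np.hypot(C[...,0]-P[0],C[...,1]-P[1])<25)&(C[...,2]>P[2]-240)&(C[...,2]<P[2]-100);Q=C[m];h=cv2.cvtColor(p,cv2.COLOR_BGR2GRAY)[m]
    if len(Q): print(n,m.sum(),'lowest rel TCP',np.percentile(Q[:,2]-P[2],[1,5]).round(1),'x',np.percentile(Q[:,0]-P[0],[2,98]).round(1),'bright',(Q[h>60]-P).mean(0).round(1) if (h>60).any() else 0)
cv2.imwrite('pics/held.png',np.hstack(o))
```

```text
t 17.18 pos [498.3 258.7 338.1] rot [3.140e+00 1.000e-03 3.107e+00] F [ 0.5 -0.1 -1.1] gap 0.257 q [-0.96  0.34  0.5   1.84 -0.19  1.01  1.15]
-> [0.061, -0.2109, -0.0019] tw 1.012
-> [-0.0575, -0.571, -0.0069] tw 1.789
-> [-0.0575, -0.571, 0.0981] tw 1.789
scene 324 lowest rel TCP [-181.6 -176.7] x [-7.3 15.9] bright [  10.8    1.2 -155.6]
```

View pics/held.png

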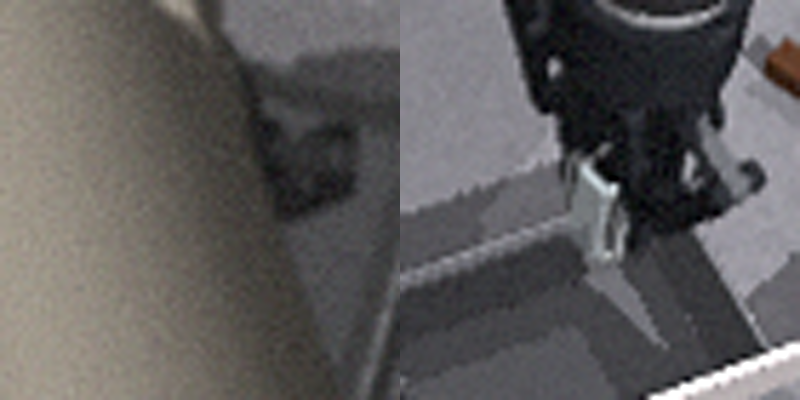

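The cell is held upright, with the clear window face (about 600,215) standing free between the fingers. Now carrying it to the tester.

Call:
apply_moves --jaw '[1, 1, 1, 1, 1, 1, 1, 1, 1, 1, 1, 1]' --pt "-0.002 -0.02 0" --pt "-0.006 -0.06 0" --pt "-0.01 -0.1 0" --pt "-0.015 -0.15 0" --pt "-0.02 -0.2 0" --pt "-0.025 -0.25 0" --pt "-0.03 -0.3 0" --pt "-0.035 -0.35 0" --pt "-0.04 -0.4 0" --pt "-0.045 -0.45 0" --pt "-0.05 -0.49 0" --pt "-0.0525 -0.52 0" --twist '[0.08, 0.23, 0.38, 0.54, 0.7, 0.85, 1.0, 1.15, 1.3, 1.45, 1.6, 1.7]'

```text
t: 18.77
eef_pos: [532.2, -264.6, 336.3]
tcp_rot: [-3.14, 0.001, 1.402]
force: [-0.1, -0.2, -0.3]
finger_gap: 0.248
finger_force: 39.1
```

Call:
apply_moves --jaw '[1, 1]' --pt "0 0 0" --pt "0 0 0" --twist '[0, 0]'

```text
t: 19.02
eef_pos: [532.6, -262.0, 336.3]
tcp_rot: [-3.14, -0.001, 1.408]
force: [-0.0, 0.0, -0.3]
finger_gap: 0.251
finger_force: 39.2
```

```bash
python3 -c "
from h import *
sh([(535.8,-313.8,345),(535.8,-313.8,280),(535.8,-313.8,240)],[75.5]*3)"
```

```text
t 19.02 pos [ 532.6 -262.   336.3] rot [-3.140e+00 -1.000e-03  1.408e+00] F [-0.   0.  -0.3] gap 0.251 q [-0.3   0.53  0.95  1.77 -0.48  1.09  0.64]
-> [-0.0506, 0.0115, -0.0087] tw 0.09
-> [-0.0506, 0.0115, 0.0563] tw 0.09
-> [-0.0506, 0.0115, 0.0963] tw 0.09
```

Call:
apply_moves --jaw '[1, 1, 1, 1, 1]' --pt "-0.02 0.005 0" --pt "-0.04 0.01 0" --pt "-0.0505 0.0115 0" --pt "-0.0505 0.0115 0" --pt "-0.0505 0.0115 0" --twist '[0.04, 0.07, 0.09, 0.09, 0.09]'

```text
t: 19.65
eef_pos: [536.1, -313.4, 337.0]
tcp_rot: [-3.141, -0.001, 1.318]
force: [-0.3, 0.1, -0.5]
finger_gap: 0.25
finger_force: 39.2
```

Run:
```python
from h import *
sh([(535.8,-313.8,240)],[75.5])
P=np.array(arm.observe()['eef_pos'])
e=np.array([np.cos(np.radians(75.5)),np.sin(np.radians(75.5))]);f=np.array([-e[1],e[0]])
for n in('top','scene'):
    p,d=arm.capture(n);C=cloud(n,d);D=C[...,:2]-P[:2];al=D@e;la=D@f;z=C[...,2]-P[2]
    hsv=cv2.cvtColor(p,cv2.COLOR_BGR2HSV)[...,2]
    m=(abs(al)<30)&(abs(la)<14)&(z>-192)&(z<-115)&(hsv>55)
    if m.sum()>8: print(n,m.sum(),'al',np.percentile(al[m],[2,50,98]).round(1),'la',np.percentile(la[m],[2,50,98]).round(1),'z',np.percentile(z[m],[1,50,99]).round(1))
    # refit tester sides: heads from top band, along f
    D=C[...,:2]-[535.8,-313.8];al=D@e;la=D@f
    m=(abs(al)<90)&(abs(la)<45)&(C[...,2]>97)&(C[...,2]<107)
    for s in(-1,1):
        q=m&(al*s>30);print(n,s,q.sum(),np.percentile(al[q],[2,98]).round(1),np.percentile(la[q],[2,98]).round(1)) if q.sum()>10 else 0
    m=(abs(al)<95)&(abs(la)<60)&(C[...,2]>14)&(C[...,2]<24)
    print(n,'base',np.percentile(al[m],[1,99]).round(1),np.percentile(la[m],[1,99]).round(1))
```

```text
t 19.65 pos [ 536.1 -313.4  337. ] rot [-3.141e+00 -1.000e-03  1.318e+00] F [-0.3  0.1 -0.5] gap 0.25 q [-0.2   0.58  0.94  1.7  -0.52  1.13  0.65]
-> [-0.0005, -0.0001, 0.097] tw 0.001
top 1 239 [43.6 77.9] [-21.4  23.6]
top base [12.9 83.7] [-48.2  35.7]
scene 154 al [-4.  13.4 19.5] la [-13.3  -1.   12.8] z [-182.5 -152.1 -127.7]
scene -1 68 [-76.5 -37.7] [-24.5   2.5]
scene 1 167 [45.5 79.6] [-25.4  22.8]
scene base [-81.6  86.3] [-50.4  48.9]
```

Call:
apply_moves --jaw '[1, 1, 1, 1, 1, 1, 1, 1, 1, 1]' --pt "0 0 0.015" --pt "0 0 0.03" --pt "0 0 0.045" --pt "0 0 0.06" --pt "0 0 0.072" --pt "0 0 0.082" --pt "0 0 0.09" --pt "0 0 0.097" --pt "0 0 0.097" --pt "0 0 0.097" --twist '[0, 0, 0, 0, 0, 0, 0, 0, 0, 0]'

```text
t: 21.0
eef_pos: [535.9, -314.7, 240.6]
tcp_rot: [3.141, 0.0, 1.317]
force: [0.7, -0.0, -0.5]
finger_gap: 0.249
finger_force: 39.2
```

Run:
```python
from h import *
sh([(535.8,-313.8,240)],[75.5])
P=np.array(arm.observe()['eef_pos'])
e=np.array([np.cos(np.radians(75.5)),np.sin(np.radians(75.5))]);f=np.array([-e[1],e[0]])
for p,d,C in lid(): pass
D=C[...,:2]-P[:2];al=D@e;la=D@f;z=C[...,2]
m=(abs(al)<30)&(abs(la)<14)&(z>45)&(z<125)&(cv2.cvtColor(p,cv2.COLOR_BGR2GRAY)>55)
print(m.sum(),'al',np.percentile(al[m],[2,50,98]).round(1),'z',np.percentile(z[m],[1,50,99]).round(1))
m=(abs(C[...,0]-432)<70)&(C[...,1]>-150)&(C[...,1]<75)&(z>4)&(z<60);print('knife z',np.percentile(z[m],[50,90,99]).round(1),'xy mean',C[m].mean(0).round())
x=proj('scene',[P-[0,0,160]])[0].astype(int);c1=p[x[1]-40:x[1]+40,x[0]-40:x[0]+40]
cv2.imwrite('pics/fin.png',np.hstack([cv2.resize(c1,(400,400),interpolation=cv2.INTER_CUBIC),cv2.resize(p[60:420,80:480],(400,360))[:,:].copy() if 0 else cv2.copyMakeBorder(cv2.resize(p[60:420,80:480],(400,360)),0,40,0,0,0)]))
```

```text
t 21.0 pos [ 535.9 -314.7  240.6] rot [3.141 0.    1.317] F [ 0.7 -0.  -0.5] gap 0.249 q [-0.13  0.69  0.85  1.78 -0.62  0.97  0.72]
-> [0.0008, -0.0003, 0.0006] tw -0.001
top 1935 lid ang [1.78 1.8  1.85] r max 162.0
scene 865 lid ang [1.81 1.83 1.96] r max 164.3
112 al [-5.4 12.4 18.1] z [ 65.7  92.5 114.5]
knife z [ 7.9 17.2 21.4] xy mean [436. -36.   9.]
```

View pics/fin.png

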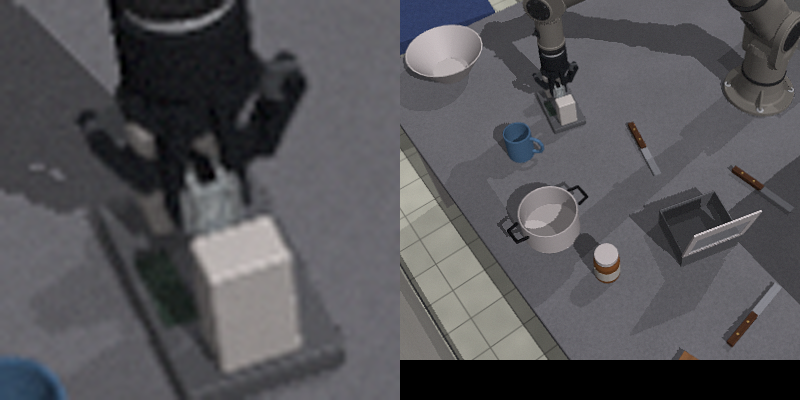

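The cell hangs between the heads (about 215,195 in the left crop). The lid is open, the knife lies flat on the counter, and the bystanders are in place. Handing in.

```bash
python3 -c "
from workcell import arm
print(arm.hand_in())"
```

```text
the job is handed in; nothing more can be done
None
```

I handed the job in at about 21 s of robot time, but the hand-in returned no verdict, so I can't confirm it passed. At that point the cell was held square at mid-beam by what I judged to be its frosted sides, the lid stood open at about 1.8 rad, and the knife lay flat on the counter. The one uncertainty is that the windows looked turned about 75° from the facing described in the task, so I trusted the images over the text.

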